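# Set up the slide-staining corner

### The arm

A 7-joint arm with a two-finger parallel gripper is mounted at the origin on the work surface. World frame = base frame: x ahead of the robot, y to its left, z up, the work surface at z = 0. Lengths are in m, angles in rad, forces in N, time in s.
With the tool pointing down it reaches from about 0.425 to 0.925 m from the base axis. Payload 6.8 kg.
Tool frame: the origin (TCP) lies at the very end of the fingers, on their centre line; the grasp point (between the pads) lies 19 mm behind it (r.tcp_to_grasp is the distance from the TCP to the grasp point, in m); z points along the fingers, y is the line along which they close (so a half turn about z gives the same grasp; the last joint's range is limited). The gripper opens to 85 mm and grips with 20 to 120 N. Pads are 22 mm wide; open, the fingers measure 114 mm over their backs; the gripper's body (76 mm by 85 mm) begins 54 mm behind the grasp point. The pads swing forward as they close: fully open they stand 13 mm farther back than shut.
Start: joints at [-1.409, 0.477, 0.022, 1.555, -0.011, 1.109, -0.083], TCP at [0.18, 0.651, 0.231] pointing down, gripper open.
Joint ranges: [-2.96, 2.96], [-0.34, 2.1], [-1.41, 1.46], [0.24, 2.44], [-1.37, 4.51], [0.17, 1.92], [-2.96, 2.96]. Speed limits (rad/s): [2.39, 2.39, 3.14, 3.14, 3.14, 3.14, 3.14].

### API

Orientations are given as a rotation vector (axis times angle).
In Python, from bench import r gives the robot as it stands.
- The arm moves only by the tool step_arm, never from a script. Its argument "moves" is a list of rows, each a list of 7 numbers: the shift along the tool's x, y, z in mm, then the turn, a rotation vector about the tool's x, y, z in rad, then the finger opening in mm, from 0 to 85.4. A call has 1 to 8 rows; each row is the pose to reach, as a shift and turn from the pose commanded when the call began, along the tool's axes at that moment; what a row does not reach only later rows make up. A row lasts 1/10 s, in which the tool goes at most 50 mm and 8.59 degrees, less where a joint would pass 70% of its speed; a pose out of reach is approached as far as the arm can. A call with a gripper value outside its range is refused whole. The fingers move at their own pace and stop on an object; "grip_force" is the grip in N (left out, the last holds). Time passes only in rows, so rows that repeat a pose let the fingers close. It gives the time, the measured TCP pose, the force, the opening and the grip force at its end, in the units of the state.
- r.get_obs(): the state, without advancing time (a new reading comes with each control period).
- r.grab_frame(name): name is "scene" or "side" or "wrist"; returns a dict with "image" (400x640x3 uint8, red, green, blue), "depth" (400x640 float32, m along the optical axis (not along the pixel's ray), 0 where there is no reading), "mtx" (3x3 intrinsics, pixels), "rvec" (rotation vector, rad) and "tvec" (3), from world to camera coordinates, as OpenCV has them. Camera axes: x right, y down, z forward; pixel columns grow to the right and rows downward; lengths in m; the calibration is good to about 2 mm. A picture is of the moment at which its call begins.
- r.hand_in(): hands the job in; it is judged then, once.
The state is a dict: "clock": time; "joints": joint angles; "qvel": joint speeds; "tau": joint torques, N m; "tcp_pos": TCP position; "orientation": TCP orientation; "contact_force": force on the tool from outside, world axes, zero at the start; "moment": the same for the moment, N m; "grip_width": finger opening in m; "gripper_force": force on a finger pad.
Only numpy, scipy, OpenCV 4.12 (cv2) and the standard library are available. Lean on these libraries where they do the work, as an engineer would, in place of code of your own. Each camera call takes 0.05 s, during which the arm holds its last target. There are 200 camera calls.

### The job

Get the slide-staining corner ready by pushing things along the bench with the fingers, never gripping, lifting or tipping them. Push the grey trough snugly into the L-shaped metal corner stop, its long side flush against the long leg and its end flush against the short leg, and gently push the violet jar to stand wholly on the round yellow mark. Leave the amber jar, the wash bottle and the white carton where they are.

Things in the scene. Friction and masses are not known exactly. Their poses are not given: they have to be found in the camera images.
- stop: L-shaped aluminium corner stop fixed to the bench, 30 mm high, legs 14 mm thick. Origin: inner corner of the L at bench level. Long leg: inner face x = 0, from y = 0 to -250 mm. Short leg: inner face y = 0, from x = 0 to -104 mm. The trough belongs at x < 0, y < 0: push it towards +x and +y of this frame, which is turned at most 0.15 rad from the world's.
- trough: Grey-blue open trough, loose, 90 mm (own x) by 180 mm (own y), walls 55 mm high, with two dark bars and four pale slides fixed on top, up to 64 mm. About 0.5 kg; under 12 N slides it. Origin: centre of its underside. When home this is at x = -45, y = -90 mm in the stop's frame, axes along the stop's (it starts within 0.25 rad of that).
- violet_jar: Violet closed round jar with a paler violet cap, loose, 60 mm diameter, 70 mm high, about 0.2 kg, under 5 N slides it. Origin: centre of its underside.
- mark: Flat round yellow mark on the bench, 90 mm diameter, with a small black centre dot; no height to speak of. Origin: its centre at bench level.
- amber_jar: Amber-brown jar with an orange cap, of the same shape and size as the violet one, loose, to be left alone. Origin: centre of its underside.
- wash_bottle: White wash bottle with blue cap, loose, 60 mm diameter, 150 mm high, to be left alone. Origin: centre of its underside.
- carton: Low white carton, loose, 100 mm (own x) by 140 mm (own y), 45 mm high, to be left alone. Origin: centre of its underside.
Things that resemble listed ones, but are neither listed nor needed, are in the scene too. Of the things that look like the violet_jar, the smaller one is meant.

How it is judged:
By the outcome, as a careful person would: the job done as asked, in the order asked, and still so for the second after the job is handed in, with the robot touching nothing.
It also fails if it takes over 61 s, if anything falls off the work surface, if the arm or the gripper's body presses on something with over 40 N, if the wrist force passes 120 N, or if a joint passes its speed limit or range.

## Working session

There is one attempt and no reset: what is moved stays moved. The work goes in short steps, Python scripts to look and compute and a tool call to move; the robot and the scene stay as the last step left them, time stands still between calls to the robot, and variables do not carry over. Pictures are saved under pics/ and viewed, at most 10 in all, crops included, and the job is handed in when it is done.

Besides the shell and the picture viewer there is one more tool, called after ">>>" as name(argument=value, ...) on one line, values as JSON. step_arm: Moves the arm, as the interface text tells. Its arguments: {"type":"object","properties":{"moves":{"type":"array","items":{"type":"array","items":{"type":"number"}}},"grip_force":{"type":"number"}},"required":["moves"]}

```bash
mkdir -p pics; ls; cat > h.py <<'E'
import numpy as np,cv2
from scipy.spatial.transform import Rotation as R
from bench import r
def grab(n,save=None):
    f=r.grab_frame(n)
    if save: cv2.imwrite(save,f["image"][:,:,::-1])
    return f
def cloud(f):
    d=f["depth"];K=f["mtx"];v,u=np.mgrid[:400,:640]
    c=np.stack([(u-K[0,2])/K[0,0]*d,(v-K[1,2])/K[1,1]*d,d],-1)
    M=R.from_rotvec(np.ravel(f["rvec"])).as_matrix()
    p=(c-np.ravel(f["tvec"]))@M
    p[d==0]=np.nan
    return p
E
python3 - <<'E'
from h import *
for n in("scene","side"):
    f=grab(n,f"pics/{n}0.png");np.savez(f"{n}0.npz",im=f["image"],p=cloud(f))
    print(n,-R.from_rotvec(np.ravel(f["rvec"])).as_matrix().T@np.ravel(f["tvec"]))
o=r.get_obs();print(o["clock"],o["tcp_pos"],o["orientation"],R.from_rotvec(o["orientation"]).as_matrix())
E
```

```text
pics
scene [1.32761919 0.36471075 0.68678354]
side [ 0.13429523 -0.63512044  0.72240478]
0.1 [0.17979574 0.65007827 0.23044782] [-4.22522468e-01 -3.11291932e+00  2.50352796e-03] [[-9.63820260e-01  2.66552789e-01 -3.41518280e-04]
 [ 2.66552994e-01  9.63818998e-01 -1.56212002e-03]
 [-8.72256403e-05 -1.59663564e-03 -9.99998722e-01]]
```

View pics/scene0.png

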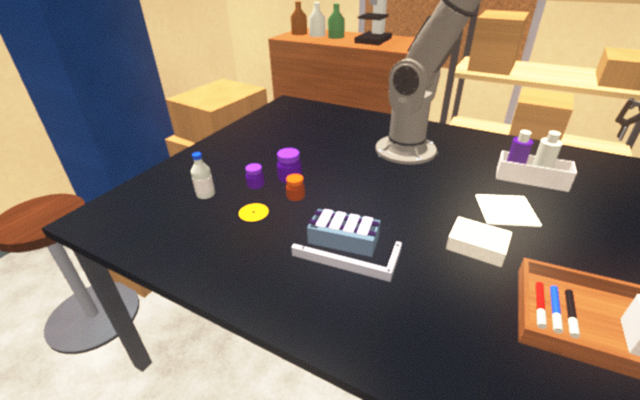

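View pics/side0.png

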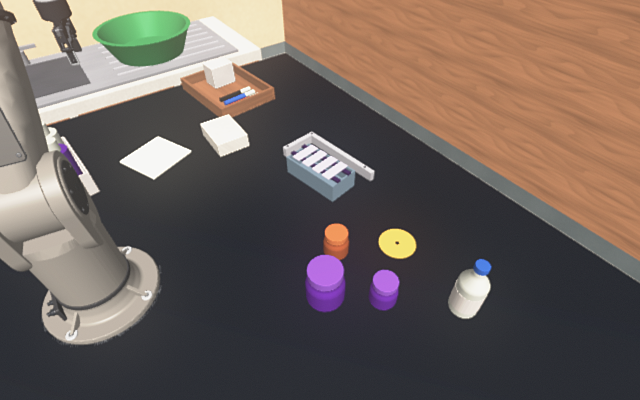

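The scene picture shows these violet candidates:
- The small jar at scene (254,175), side (384,288).
- A larger look-alike at scene (289,163), side (325,282).
- A violet bottle in the rack at scene (520,150).

I choose the small one. The amber jar is at scene (295,187), the mark at (254,212), the trough at (344,232) and the stop at (350,258). In the side view, the close crop below checks the choice.

```bash
python3 - <<'E'
from h import *
D={n:np.load(n+"0.npz") for n in("scene","side")}
def rep(name,n,box,hs,zr):
    im=D[n]["im"];p=D[n]["p"];u0,v0,u1,v1=box
    hsv=cv2.cvtColor(im,cv2.COLOR_RGB2HSV)[v0:v1,u0:u1].reshape(-1,3).astype(int);q=p[v0:v1,u0:u1].reshape(-1,3)
    m=(hsv[:,0]>=hs[0])&(hsv[:,0]<=hs[1])&(hsv[:,1]>=hs[2])&(hsv[:,1]<=hs[3])&(hsv[:,2]>=hs[4])&(q[:,2]>zr[0])&(q[:,2]<zr[1])
    q=q[m];
    if len(q)<8: print(name,n,len(q));return
    (c,rad)=cv2.minEnclosingCircle(q[:,:2].astype(np.float32))
    rr=cv2.minAreaRect((q[:,:2]*1000).astype(np.float32))
    print(name,n,len(q),"z95",np.percentile(q[:,2],95).round(4),"circ",np.round(c,4),round(rad,4),"rect",np.round(rr[0],1),np.round(rr[1],1),round(rr[2],2))
any_=(0,180,0,255,0)
for n,b in(("scene",(240,160,270,192)),("side",(365,265,403,312))): rep("violet",n,b,(125,160,80,255,30),(.062,.08)); 
for n,b in(("scene",(272,145,305,183)),("side",(300,250,350,312))): rep("bigv",n,b,(125,160,80,255,30),(.075,.2))
for n,b in(("scene",(280,172,308,202)),("side",(320,222,352,260))): rep("amber",n,b,(0,20,100,255,30),(.062,.08))
for n,b in(("scene",(236,202,272,222)),("side",(376,226,420,262))): rep("mark",n,b,(22,35,100,255,80),(-.01,.01))
for n,b in(("scene",(185,150,220,202)),("side",(440,255,500,322))): rep("bottle",n,b,any_,(.03,.2)); rep("cap",n,b,(100,125,120,255,50),(.1,.2))
for n,b in(("scene",(300,200,385,262)),("side",(275,130,360,205))): rep("trough",n,b,any_,(.048,.08));
for n,b in(("scene",(285,235,408,282)),("side",(275,125,380,185))): rep("stop",n,b,any_,(.025,.034))
for n,b in(("scene",(440,210,520,270)),("side",(195,110,255,160))): rep("carton",n,b,any_,(.038,.055))
im=D["side"]["im"][220:330,300:510,::-1];cv2.imwrite("pics/crop.png",cv2.resize(im,None,fx=3,fy=3))
E
```

```text
violet scene 122 z95 0.0716 circ [ 0.4866 -0.3704] 0.0287 rect [ 485.7 -370. ] [53.8 51.2] 88.15
violet side 517 z95 0.0735 circ [ 0.4797 -0.3721] 0.0269 rect [ 478.8 -372.2] [52.  51.3] 1.34
bigv scene 294 z95 0.0992 circ [ 0.388  -0.2902] 0.0402 rect [ 391.8 -290.7] [73.6 72.2] 80.41
bigv side 1094 z95 0.1013 circ [ 0.3852 -0.2937] 0.0378 rect [ 384.8 -294.4] [73.  72.5] 56.22
amber scene 145 z95 0.0714 circ [ 0.4808 -0.2087] 0.0294 rect [ 481.4 -210.2] [50.9 54. ] 88.05
amber side 379 z95 0.0736 circ [ 0.4758 -0.2115] 0.0276 rect [ 475.9 -212.3] [52.2 51.3] 8.35
mark scene 416 z95 0.0029 circ [ 0.6129 -0.2813] 0.0472 rect [ 614.1 -281.7] [92.5 89.6] 57.51
mark side 814 z95 0.0047 circ [ 0.6116 -0.2813] 0.0449 rect [ 610.9 -281.3] [87.1 87.3] 53.94
bottle scene 601 z95 0.1483 circ [ 0.6099 -0.4802] 0.0312 rect [ 615.2 -475.8] [44.8 59.5] 46.42
cap scene 63 z95 0.1509 circ [ 0.6095 -0.4829] 0.0144 rect [ 608.7 -482.6] [25.6 26.8] 55.03
bottle side 1455 z95 0.1516 circ [ 0.6014 -0.4853] 0.0305 rect [ 596.1 -487.8] [47.  60.4] 23.11
cap side 217 z95 0.1531 circ [ 0.6026 -0.4851] 0.0144 rect [ 602.3 -485.5] [27.6 26.4] 8.52
trough scene 1295 z95 0.0652 circ [0.6019 0.0215] 0.0993 rect [603.7  21.7] [ 94.9 181.1] 10.28
trough side 1295 z95 0.0675 circ [0.5973 0.0213] 0.1012 rect [597.9  20.9] [ 93.7 184.5] 10.08
stop scene 895 z95 0.0324 circ [0.6528 0.0537] 0.143 rect [648.8  53.3] [123.2 264.1] 6.88
stop side 606 z95 0.0333 circ [0.6449 0.0525] 0.1433 rect [625.2  50. ] [161.4 266.3] 7.55
carton scene 1430 z95 0.0467 circ [0.4656 0.3529] 0.0842 rect [464.5 352.2] [140.  104.3] 88.64
carton side 906 z95 0.049 circ [0.4605 0.3723] 0.1027 rect [460.2 372.3] [187.2 101.7] 88.28
```

View pics/crop.png

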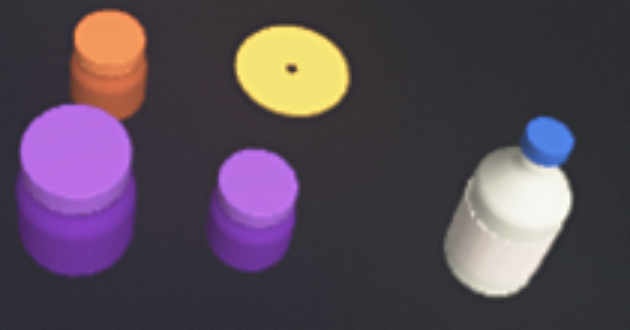

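The crop confirms the small violet jar (its cap is at crop (258,185)) beside the bigger look-alike. The mark lies up and to the right and is clear to reach. Next I work out the first approach.

```bash
cat >> h.py <<'E'
TH=0.125;C0=np.array([.677,.175])
def s2w(x,y,C=None,th=None):
    C=C0 if C is None else C; th=TH if th is None else th
    return C+np.array([[np.cos(th),-np.sin(th)],[np.sin(th),np.cos(th)]])@np.array([x,y])/1000
def goto(pt,z,yaw):
    "pt world m, yaw of tool y axis (deg); prints shift mm and turn in present tool axes"
    o=r.get_obs();M=R.from_rotvec(o["orientation"])
    a=np.radians(yaw);y=np.array([np.cos(a),np.sin(a),0]);zz=np.array([0,0,-1.]);x=np.cross(y,zz)
    T=R.from_matrix(np.stack([x,y,zz],1))
    print("shift",(M.inv().apply(np.r_[pt,z]-o["tcp_pos"])*1000).round(1),"turn",(M.inv()*T).as_rotvec().round(3),"tcp",o["tcp_pos"].round(4),"F",o["contact_force"].round(1),"t",o["clock"])
E
python3 - <<'E'
from h import *
# fit stop lines
for n in("scene","side"):
    p=np.load(n+"0.npz")["p"];q=p.reshape(-1,3)
    q=q[(q[:,2]>.022)&(q[:,2]<.036)][:,:2]
    c,s=np.cos(TH),np.sin(TH);l=(q-C0)@np.array([[c,-s],[s,c]])*1000
    L=l[(l[:,0]>-8)&(l[:,0]<22)&(l[:,1]>-230)&(l[:,1]<-15)]
    S=l[(l[:,1]>-8)&(l[:,1]<22)&(l[:,0]>-90)&(l[:,0]<-15)]
    fl=np.polyfit(L[:,1],L[:,0],1) if len(L)>5 else None; fs=np.polyfit(S[:,0],S[:,1],1) if len(S)>5 else None
    print(n,len(L),fl,np.percentile(L[:,0],[2,50,98]),len(S),fs,np.percentile(S[:,1],[2,50,98]))
goto(s2w(-180,-144),.15,90+np.degrees(TH))
E
```

```text
scene 509 [-2.92037255e-03  1.10792405e+01] [ 1.50234329 12.95168992 17.65489544] 122 [3.62979202e-03 7.91797508e+00] [ 0.79270343  7.82211797 14.52106662]
side 342 [1.31999133e-03 3.05605448e+00] [-3.44345267  1.43503028 12.59990297] 109 [0.0112471  5.57235142] [-1.33894209  3.31586208 15.45827576]
shift [-495.1 -527.4   81.3] turn [-0.002 -0.    -0.395] tcp [0.1798 0.6501 0.2304] F [-0.4 -0.4  0.1] t 0.1
```

>>> step_arm(moves=[[-35,-37,0,0,0,-0.05,85],[-69,-73,0,0,0,-0.1,85],[-104,-110,0,0,0,-0.15,85],[-138,-147,0,0,0,-0.2,85],[-173,-184,0,0,0,-0.25,85],[-207,-220,0,0,0,-0.3,85],[-241,-257,0,0,0,-0.35,85],[-276,-294,0,0,0,-0.395,85]])

```text
clock: 0.9
tcp_pos: [0.3664, 0.2944, 0.2312]
orientation: [0.2, -3.135, 0.0]
contact_force: [1.1, 0.2, 0.3]
grip_width: 0.0851
gripper_force: 0.0
```

```bash
python3 -c "
from h import *
goto(s2w(-180,-144),.15,90+np.degrees(TH))"
```

```text
shift [-112.6 -301.5   81.2] turn [ 0.    -0.     0.002] tcp [0.3664 0.2944 0.2312] F [1.1 0.2 0.3] t 0.9
```

>>> step_arm(moves=[[-17,-46,10,0,0,0,85],[-34,-90,20,0,0,0,85],[-50,-135,30,0,0,0,85],[-67,-180,40,0,0,0,85],[-84,-224,55,0,0,0,85],[-100,-268,70,0,0,0,85],[-113,-301,80,0,0,0,85],[-113,-301,80,0,0,0,85]])

```text
clock: 1.7
tcp_pos: [0.5163, 0.0063, 0.15]
orientation: [0.184, -3.135, 0.005]
contact_force: [-0.8, -0.0, 0.4]
grip_width: 0.085
gripper_force: 0.0
```

```bash
python3 - <<'E'
from h import *
goto(s2w(-180,-144),.015,90+np.degrees(TH))
f=grab("wrist","pics/w1.png");p=cloud(f);np.savez("w1.npz",im=f["image"],p=p)
q=p.reshape(-1,3);l=(q[:,:2]-C0)@np.array([[np.cos(TH),-np.sin(TH)],[np.sin(TH),np.cos(TH)]])*1000
m=(q[:,2]>.05)&(q[:,2]<.07)&(l[:,0]<-20)
if m.sum()>20: print(cv2.minAreaRect(l[m].astype(np.float32)))
E
```

```text
shift [ -0.7   3.7 135. ] turn [-0.003 -0.002 -0.008] tcp [0.5163 0.0063 0.15  ] F [-0.8 -0.   0.4] t 1.7
((-131.46994018554688, -221.67617797851562), (363.67547607421875, 159.2537841796875), 66.87149047851562)
```

View pics/w1.png

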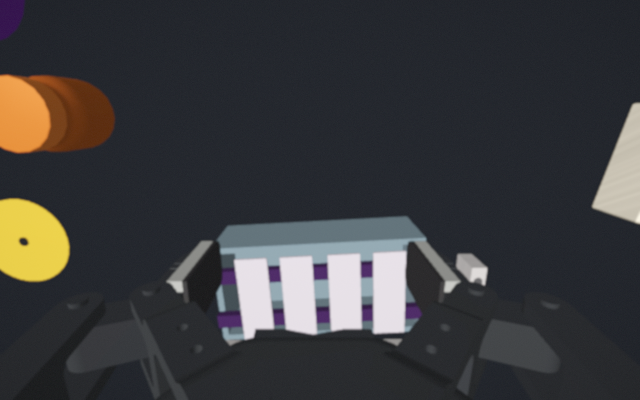

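The wrist view shows the trough ahead, with its near edge at rows 218-240 and its ends at columns 220 and 425. The finger tips appear at (190,270) and (450,270).

```bash
python3 - <<'E'
from h import *
D=np.load("w1.npz");p=D["p"]
Rm=np.array([[np.cos(TH),-np.sin(TH)],[np.sin(TH),np.cos(TH)]])
q=p[200:300,235:405].reshape(-1,3);l=np.c_[(q[:,:2]-C0)@Rm*1000,q[:,2]*1000]
m=(l[:,2]>50)&(l[:,2]<60);print("left edge x'",np.percentile(l[m,0],[1,5,50]))
for v in (215,220,225,230,235,240,245):
  a=p[v,320];print(v,((a[:2]-C0)@Rm*1000).round(1),a[2].round(4))
E
```

```text
left edge x' [-145.25326653 -144.37164944 -140.02213091]
215 [-147.6 -139.9] 0.0017
220 [-142.4 -139.9] 0.0018
225 [-142.  -140.1] 0.015
230 [-142.3 -140.4] 0.0288
235 [-141.7 -140.6] 0.0393
240 [-142.2 -140.8] 0.0516
245 [-139.8 -140.9] 0.0563
```

>>> step_arm(moves=[[0,4,40,0,0,0,85],[0,4,85,0,0,0,85],[0,4,120,0,0,0,85],[0,4,135,0,0,0,85],[0,4,135,0,0,0,85]])

```text
clock: 2.25
tcp_pos: [0.513, 0.0175, 0.0144]
orientation: [0.2, -3.13, -0.001]
contact_force: [0.2, 0.8, -0.2]
grip_width: 0.0853
gripper_force: 0.0
```

>>> step_arm(moves=[[-12,0,0,0,0,0,85],[-22,0,0,0,0,0,85],[-28,0,0,0,0,0,85],[-34,0,0,0,0,0,85],[-41,0,0,0,0,0,85],[-48,0,0,0,0,0,85],[-55,0,0,0,0,0,85],[-62,0,0,0,0,0,85]])

```text
clock: 3.05
tcp_pos: [0.5759, 0.0232, 0.0165]
orientation: [0.195, -3.133, 0.0]
contact_force: [-5.8, -0.9, 4.7]
grip_width: 0.085
gripper_force: 2.8
```

>>> step_arm(moves=[[-4,0,0,0,0,0,85],[-7,0,0,0,0,0,85],[-10,0,0,0,0,0,85],[-12,0,0,0,0,0,85],[-13,0,0,0,0,0,85],[-14,0,0,0,0,0,85]])

```text
clock: 3.65
tcp_pos: [0.5901, 0.0252, 0.0163]
orientation: [0.196, -3.134, 0.0]
contact_force: [-5.5, -1.7, 4.3]
grip_width: 0.0849
gripper_force: 2.8
```

>>> step_arm(moves=[[-2,0,0,0,0,0,85],[-3,0,0,0,0,0,85],[-4,0,0,0,0,0,85],[-5,0,0,0,0,0,85]])

```text
clock: 4.05
tcp_pos: [0.5939, 0.0258, 0.0161]
orientation: [0.196, -3.132, -0.0]
contact_force: [-10.3, -0.2, 7.2]
grip_width: 0.0853
gripper_force: 5.1
```

```bash
python3 - <<'E'
from h import *
o=r.get_obs();print(o["tcp_pos"],o["contact_force"])
Rm=np.array([[np.cos(TH),-np.sin(TH)],[np.sin(TH),np.cos(TH)]])
f=grab("scene","pics/s2.png");p=cloud(f);q=p[195:275,290:405].reshape(-1,3);l=np.c_[(q[:,:2]-C0)@Rm*1000,q[:,2]*1000]
# stop top line and trough outer wall rim
m=(l[:,2]>50)&(l[:,2]<58);print("rim x",np.percentile(l[m,0],[3,50,97]),"y",np.percentile(l[m,1],[2,98]))
m=(l[:,2]>26)&(l[:,2]<35);print("stop x",np.percentile(l[m,0],[2,10,50,98]))
cv2.imwrite("pics/s2c.png",cv2.resize(f["image"][195:285,280:410,::-1],None,fx=5,fy=5,interpolation=cv2.INTER_CUBIC))
E
```

```text
[0.59391913 0.02578795 0.0161254 ] [-10.33941436  -0.20047244   7.2491233 ]
rim x [-93.24527017  -3.68789631   3.28474553] y [-233.99254154  -55.18683473]
stop x [-89.98183437 -71.04846781   5.01660341  17.44731247]
```

View pics/s2c.png

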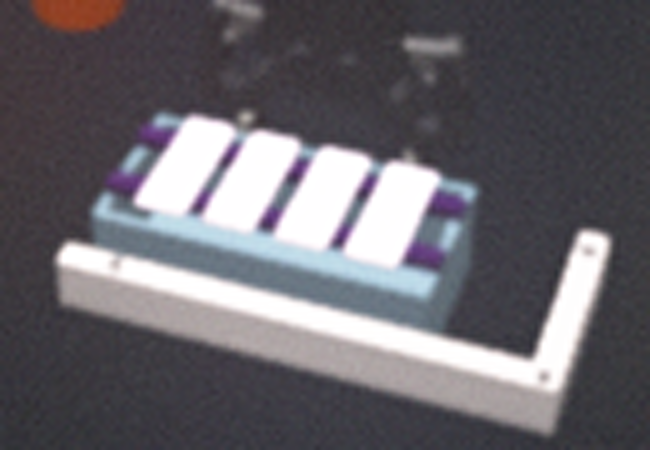

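The picture shows the trough almost flush to the long leg, with the front face at (270,260) and the leg's edge along it. The force is rising, so I press a little more.

>>> step_arm(moves=[[-1,0,0,0,0,0,85],[-2,0,0,0,0,0,85],[-3,0,0,0,0,0,85],[-3,0,0,0,0,0,85]])

```text
clock: 4.5
tcp_pos: [0.5939, 0.0258, 0.0156]
orientation: [0.194, -3.126, -0.0]
contact_force: [-15.9, -0.5, 12.0]
grip_width: 0.0851
gripper_force: 8.1
```

>>> step_arm(moves=[[15,0,0,0,0,0,85],[35,0,-15,0,0,0,60],[40,0,-60,0,0,0,30],[30,-20,-95,0,0,0,0],[5,-60,-95,0,0,0,0],[-20,-100,-95,0,0,0,0],[-45,-140,-95,0,0,0,0],[-54,-160,-95,0,0,0,0]])

```text
clock: 5.3
tcp_pos: [0.6758, -0.1301, 0.1123]
orientation: [-0.192, 3.13, -0.005]
contact_force: [-0.1, -0.9, 0.1]
grip_width: 0.0003
gripper_force: 0.0
```

```bash
python3 - <<'E'
from h import *
o=r.get_obs();print(o["grip_width"])
goto(s2w(-45,-285),.015,90+np.degrees(TH))
Rm=np.array([[np.cos(TH),-np.sin(TH)],[np.sin(TH),np.cos(TH)]])
for n,b in(("scene",(195,275,290,405)),("side",(120,210,270,385))):
    p=cloud(grab(n));q=p[b[0]:b[1],b[2]:b[3]].reshape(-1,3);l=np.c_[(q[:,:2]-C0)@Rm*1000,q[:,2]*1000]
    m=(l[:,2]>48)&(l[:,2]<72)&(l[:,1]>-245);print(n,cv2.minAreaRect(l[m][:,:2].astype(np.float32)))
E
```

```text
0.000294834614068616
shift [ 6.3 17.9 97.2] turn [-0.004  0.005 -0.003] tcp [ 0.6758 -0.1301  0.1123] F [-0.1 -0.9  0.1] t 5.3
scene ((-42.50706481933594, -145.25949096679688), (94.01005554199219, 181.46397399902344), 0.049997374415397644)
side ((-47.39619064331055, -144.21376037597656), (185.11312866210938, 93.5135498046875), 89.60903930664062)
```

>>> step_arm(moves=[[6,10,30,0,0,0,0],[6,15,70,0,0,0,0],[6,18,92,0,0,0,0],[6,20,97,0,0,0,0],[6,35,97,0,0,0,0],[6,48,97,0,0,0,0],[6,55,97,0,0,0,0],[6,62,97,0,0,0,0]])

```text
clock: 6.2
tcp_pos: [0.6599, -0.0649, 0.0162]
orientation: [-0.197, 3.132, -0.002]
contact_force: [0.6, -6.0, 4.5]
grip_width: -0.0002
gripper_force: 3.2
```

>>> step_arm(moves=[[0,7,0,0,0,0,0],[0,14,0,0,0,0,0],[0,21,0,0,0,0,0],[0,27,0,0,0,0,0],[0,32,0,0,0,0,0],[0,36,0,0,0,0,0],[0,39,0,0,0,0,0],[0,41,0,0,0,0,0]])

```text
clock: 7.0
tcp_pos: [0.6548, -0.0256, 0.0161]
orientation: [-0.194, 3.132, -0.003]
contact_force: [1.6, -6.2, 5.3]
grip_width: -0.0
gripper_force: 3.9
```

```bash
python3 - <<'E'
from h import *
goto(s2w(-45,-194.5),.015,90+np.degrees(TH))
E
```

```text
shift [-2.   1.8  1.1] turn [-0.002  0.004 -0.001] tcp [ 0.6548 -0.0256  0.0161] F [ 1.6 -6.2  5.3] t 7.0
```

>>> step_arm(moves=[[0,1,0,0,0,0,0],[0,2,0,0,0,0,0],[0,3,0,0,0,0,0],[0,4,0,0,0,0,0],[0,5,0,0,0,0,0]])

```text
clock: 7.5
tcp_pos: [0.6547, -0.0242, 0.0164]
orientation: [-0.19, 3.131, -0.009]
contact_force: [2.6, -13.5, 5.8]
grip_width: -0.0002
gripper_force: 5.7
```

>>> step_arm(moves=[[0,1,0,0,0,0,0],[0,2,0,0,0,0,0],[0,3,0,0,0,0,0],[0,4,0,0,0,0,0],[0,4,0,0,0,0,0]])

```text
clock: 8.0
tcp_pos: [0.6546, -0.0231, 0.017]
orientation: [-0.187, 3.13, -0.013]
contact_force: [2.0, -16.5, 6.9]
grip_width: 0.0
gripper_force: 7.9
```

>>> step_arm(moves=[[0,-12,0,0,0,0,0],[0,-30,-15,0,0,0,0],[5,-30,-60,0,0,0,0],[30,-15,-95,0,0,0,30],[60,20,-95,0,0,0,60],[90,58,-95,0,0,0,85],[93,98,-95,0,0,0,85],[93,98,-95,0,0,0,85]])

```text
clock: 8.8
tcp_pos: [0.5459, 0.0776, 0.1103]
orientation: [0.211, -3.134, -0.007]
contact_force: [-0.4, 1.0, 0.9]
grip_width: 0.0722
gripper_force: 0.0
```

```bash
python3 - <<'E'
from h import *
goto(s2w(-130,-90),.015,90+np.degrees(TH))
Rm=np.array([[np.cos(TH),-np.sin(TH)],[np.sin(TH),np.cos(TH)]])
for n,b in(("scene",(195,275,290,405)),("side",(110,210,270,385))):
    f=grab(n);p=cloud(f);q=p[b[0]:b[1],b[2]:b[3]].reshape(-1,3);l=np.c_[(q[:,:2]-C0)@Rm*1000,q[:,2]*1000]
    m=(l[:,2]>48)&(l[:,2]<72)&(l[:,0]>-98);print(n,cv2.minAreaRect(l[m][:,:2].astype(np.float32)))
    cv2.imwrite(f"pics/{n}3.png",cv2.resize(f["image"][b[0]:b[1]+5,b[2]:b[3],::-1],None,fx=3.4,fy=3.4,interpolation=cv2.INTER_CUBIC))
a=cv2.imread("pics/scene3.png");c=cv2.imread("pics/side3.png");w=min(a.shape[1],c.shape[1]);cv2.imwrite("pics/both3.png",np.vstack([a[:,:w],c[:,:w]])[:600])
E
```

```text
shift [-12.1 -10.3  95.2] turn [ 0.005 -0.     0.009] tcp [0.5459 0.0776 0.1103] F [-0.4  1.   0.9] t 8.8
scene ((-41.5435676574707, -89.9245376586914), (181.11024475097656, 94.98444366455078), 89.42071533203125)
side ((-47.65935516357422, -89.1590805053711), (184.67555236816406, 93.63867950439453), 89.95853424072266)
```

View pics/both3.png

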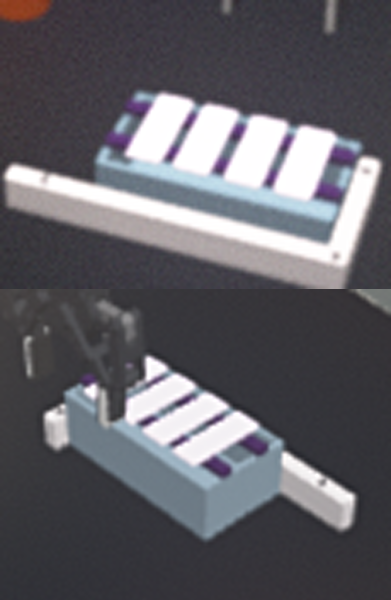

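Both views show the trough in the corner: the end meets the short leg at (345,200) and the side lies along the long leg. I'll make one light re-seating push in x.

>>> step_arm(moves=[[0,-10,40,0,0,0.009,85],[0,-10,80,0,0,0.009,85],[0,-10,95,0,0,0.009,85],[-15,-10,95,0,0,0.009,85],[-28,-10,95,0,0,0.009,85],[-35,-10,95,0,0,0.009,85],[-40,-10,95,0,0,0.009,85],[-43,-10,95,0,0,0.009,85]])

```text
clock: 9.7
tcp_pos: [0.5887, 0.0651, 0.0143]
orientation: [0.183, -3.13, 0.0]
contact_force: [-13.9, -2.7, 8.8]
grip_width: 0.0853
gripper_force: 6.5
```

>>> step_arm(moves=[[-1,0,0,0,0,0,85],[-2,0,0,0,0,0,85],[-3,0,0,0,0,0,85],[-3,0,0,0,0,0,85]])

```text
clock: 10.1
tcp_pos: [0.5887, 0.0652, 0.014]
orientation: [0.184, -3.125, 0.0]
contact_force: [-14.9, -1.7, 11.4]
grip_width: 0.0847
gripper_force: 7.6
```

>>> step_arm(moves=[[15,0,0,0,0,0,85],[35,0,-20,0,0,0,80],[40,0,-70,0,0,0,60],[40,0,-120,0,0,0,50],[40,-30,-160,0,0,0,40],[45,-80,-170,0,0,0,40],[55,-130,-170,0,0,0,40],[65,-180,-170,0,0,0,40]])

```text
clock: 10.9
tcp_pos: [0.551, -0.1185, 0.1858]
orientation: [-0.183, 3.134, 0.0]
contact_force: [0.4, -0.4, 0.4]
grip_width: 0.0397
gripper_force: 0.0
```

```bash
python3 - <<'E'
from h import *
goto(np.array([.42,-.414]),.18,124.7)
E
```

```text
shift [ 164.6 -278.2    5.4] turn [-0.     0.002 -0.489] tcp [ 0.551  -0.1185  0.1858] F [ 0.4 -0.4  0.4] t 10.9
```

>>> step_arm(moves=[[24,-40,0,0,0,-0.07,40],[47,-80,0,0,0,-0.14,40],[71,-120,0,0,0,-0.21,40],[94,-160,0,0,0,-0.28,40],[118,-200,0,0,0,-0.35,40],[141,-240,0,0,0,-0.42,40],[165,-278,5,0,0,-0.489,40],[165,-278,5,0,0,-0.489,40]])

```text
clock: 11.7
tcp_pos: [0.4127, -0.4196, 0.1797]
orientation: [0.916, -3.002, 0.004]
contact_force: [-0.7, -0.3, 0.6]
grip_width: 0.0401
gripper_force: 0.0
```

```bash
python3 - <<'E'
from h import *
goto(np.array([.42,-.414]),.02,124.7)
f=grab("wrist","pics/w4.png");p=cloud(f)
hsv=cv2.cvtColor(f["image"],cv2.COLOR_RGB2HSV)
m=((hsv[...,0]>125)&(hsv[...,0]<160)&(hsv[...,1]>80)&(p[...,2]>.064)&(p[...,2]<.078)).astype(np.uint8)
k,lab,st,_=cv2.connectedComponentsWithStats(m)
for i in range(1,k):
    if st[i,4]>200: print(st[i],cv2.minEnclosingCircle(p[lab==i][:,:2].astype(np.float32)))
m=(hsv[...,0]>22)&(hsv[...,0]<35)&(hsv[...,1]>100)&(hsv[...,2]>80)&(abs(p[...,2])<.01)
if m.sum()>50: print("mark",m.sum(),cv2.minEnclosingCircle(p[m][:,:2].astype(np.float32)))
E
```

```text
shift [ -9.7   0.8 159.7] turn [-0.001 -0.003 -0.013] tcp [ 0.4127 -0.4196  0.1797] F [-0.7 -0.3  0.6] t 11.7
[404 203  70  62 641] ((0.3835512697696686, -0.29826050996780396), 0.03639531135559082)
```

View pics/w4.png

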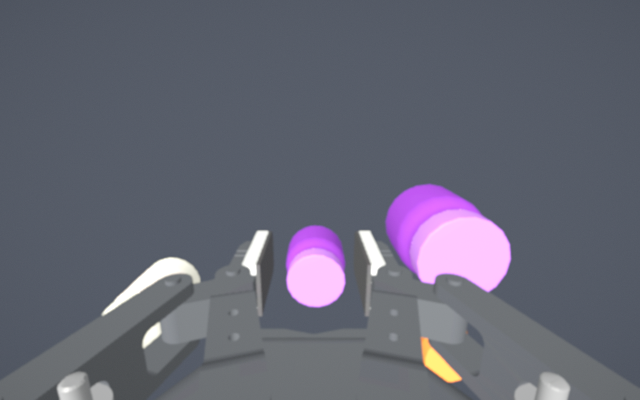

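The wrist view shows the small jar (315,265) centred between the fingers, which stand at columns 262 and 370. The large look-alike at (450,240) is clear of the right finger. I descend next.

>>> step_arm(moves=[[0,0,45,0,0,-0.013,40],[0,1,90,0,0,-0.013,40],[0,1,130,0,0,-0.013,40],[0,1,155,0,0,-0.013,40],[-10,1,160,0,0,-0.013,40],[-22,1,160,0,0,-0.013,40],[-33,1,160,0,0,-0.013,40],[-42,1,160,0,0,-0.013,40]])

```text
clock: 12.55
tcp_pos: [0.4564, -0.3867, 0.0212]
orientation: [-0.958, 2.989, -0.004]
contact_force: [-0.6, -0.5, 1.0]
grip_width: 0.0402
gripper_force: 0.5
```

>>> step_arm(moves=[[-4,0,0,0,0,0,40],[-8,0,0,0,0,0,40],[-12,0,0,0,0,0,40],[-17,0,0,0,0,0,40],[-22,0,0,0,0,0,40],[-27,0,0,0,0,0,40],[-32,0,0,0,0,0,40],[-37,0,0,0,0,0,40]])

```text
clock: 13.35
tcp_pos: [0.4838, -0.3657, 0.0193]
orientation: [0.955, -2.993, -0.0]
contact_force: [-1.5, -2.3, 4.5]
grip_width: 0.0399
gripper_force: 2.9
```

```bash
python3 - <<'E'
from h import *
goto(np.array([.585,-.300]),.02,124.7)
E
```

```text
shift [-120.5   -5.1   -0.8] turn [ 0.    -0.     0.012] tcp [ 0.4838 -0.3657  0.0193] F [-1.5 -2.3  4.5] t 13.35
```

>>> step_arm(moves=[[-5,0,0,0,0,0,40],[-10,0,0,0,0,0,40],[-15,0,0,0,0,0,40],[-20,-1,0,0,0,0,40],[-25,-1,0,0,0,0,40],[-30,-1,0,0,0,0,40],[-35,-1,0,0,0,0,40],[-40,-2,0,0,0,0,40]])

```text
clock: 14.15
tcp_pos: [0.5175, -0.3437, 0.0192]
orientation: [0.956, -2.992, -0.001]
contact_force: [-3.2, -1.7, 4.8]
grip_width: 0.0402
gripper_force: 2.8
```

>>> step_arm(moves=[[-5,0,0,0,0,0,40],[-10,0,0,0,0,0,40],[-15,0,0,0,0,0,40],[-20,-1,0,0,0,0,40],[-25,-1,0,0,0,0,40],[-30,-1,0,0,0,0,40],[-35,-2,0,0,0,0,40],[-40,-2,0,0,0,0,40]])

```text
clock: 14.95
tcp_pos: [0.5515, -0.3226, 0.0193]
orientation: [-0.956, 2.993, -0.0]
contact_force: [-2.7, -1.8, 2.4]
grip_width: 0.0399
gripper_force: 2.4
```

```bash
cat >> h.py <<'E'
def jar():
    out=[]
    for n in("scene","side"):
        f=grab(n,f"pics/j_{n}.png");p=cloud(f);hsv=cv2.cvtColor(f["image"],cv2.COLOR_RGB2HSV)
        m=(hsv[...,0]>125)&(hsv[...,0]<160)&(hsv[...,1]>60)&(p[...,2]>.062)&(p[...,2]<.08)&(np.hypot(p[...,0]-.58,p[...,1]+.30)<.09)
        print(n,m.sum(),np.round(cv2.minAreaRect((p[m][:,:2]*1000).astype(np.float32))[:2],1).tolist(),np.round(cv2.minEnclosingCircle(p[m][:,:2].astype(np.float32))[0],4))
E
python3 - <<'E'
from h import *
goto(np.array([.585,-.300]),.02,124.7)
jar()
E
```

```text
shift [-40.3  -1.   -0.7] turn [-0.     0.     0.013] tcp [ 0.5515 -0.3226  0.0193] F [-2.7 -1.8  2.4] t 14.95
scene 167 [[582.8, -304.8], [53.0, 59.1]] [ 0.5776 -0.3066]
side 43 [[559.3, -325.3], [15.1, 42.5]] [ 0.5519 -0.3257]
```

>>> step_arm(moves=[[-6,0,0,0,0,0,40],[-12,0,0,0,0,0,40],[-18,0,0,0,0,0,40],[-24,0,0,0,0,0,40],[-29,0,0,0,0,0,40],[-33,0,0,0,0,0,40],[-36,-1,0,0,0,0,40],[-38,-1,0,0,0,0,40]])

```text
clock: 15.85
tcp_pos: [0.5829, -0.3013, 0.0192]
orientation: [0.956, -2.993, -0.0]
contact_force: [-0.6, 0.4, -0.1]
grip_width: 0.0402
gripper_force: 0.7
```

>>> step_arm(moves=[[-1,0,0,0,0,0,40],[-2,0,0,0,0,0,40],[-2,0,0,0,0,0,40]])

```text
clock: 16.15
tcp_pos: [0.5843, -0.3004, 0.0193]
orientation: [-0.955, 2.993, 0.0]
contact_force: [-0.1, 0.0, -0.2]
grip_width: 0.0401
gripper_force: 0.5
```

>>> step_arm(moves=[[8,0,0,0,0,0,40],[25,0,0,0,0,0,40],[50,0,0,0,0,0,40],[70,0,0,0,0,0,40],[70,0,-50,0,0,0,40],[70,0,-100,0,0,0,40],[110,0,-130,0,0,0,40],[150,0,-150,0,0,0,40]])

```text
clock: 16.95
tcp_pos: [0.4619, -0.3887, 0.1724]
orientation: [-0.957, 2.989, -0.005]
contact_force: [0.1, -1.7, 0.4]
grip_width: 0.0401
gripper_force: 0.0
```

```bash
python3 - <<'E'
from h import *
jar()
o=r.get_obs();print(o["clock"],o["tcp_pos"])
a=cv2.imread("pics/j_side.png")[100:325,270:510];b=cv2.imread("pics/j_scene.png")[140:290,180:420]
cv2.imwrite("pics/fin.png",cv2.resize(np.vstack([a,b]),None,fx=1.6,fy=1.6,interpolation=cv2.INTER_CUBIC))
E
```

```text
scene 170 [[615.9, -279.6], [51.8, 51.0]] [ 0.6155 -0.279 ]
side 0 [[0.0, 0.0], [0.0, 0.0]] [0. 0.]
17.05 [ 0.45625217 -0.39450188  0.17308086]
```

View pics/fin.png

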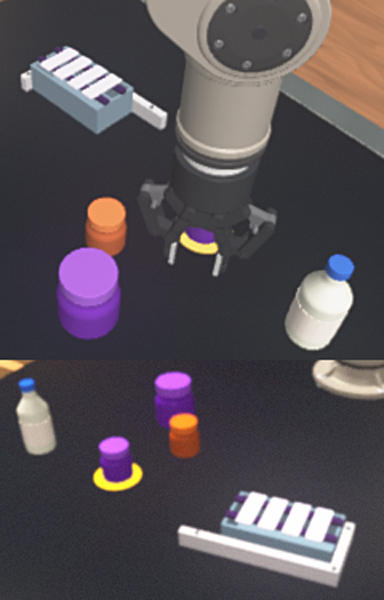

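The jar stands upright inside the yellow disc (lower picture, jar base (117,476)), about 1-2 mm off centre against a 15 mm margin. The trough is in the corner and the other things are where they started.

```bash
python3 -c "
from h import *
print(r.hand_in())"
```

```text
the job is handed in; nothing more can be done
None
```

The job is handed in at about 17 s: the trough was pushed flush into the corner stop first, then the violet jar onto the yellow mark (about 1–2 mm off centre by camera), with the amber jar, wash bottle and carton never touched.

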